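# Dock a drive in the test jig and hold the cam lever at top lift

### The arm

A 7-joint arm with a two-finger parallel gripper is mounted at the origin on a cart in front of the work surface, level with it; the furniture and walls round the work are solid. World frame = base frame: x ahead of the robot, y to its left, z up, the work surface at z = 0. Lengths are in m, angles in rad, forces in N, time in s.
With the tool pointing down it reaches from about 0.4 to 0.875 m from the base axis. Payload 19.3 kg.
Tool frame: the origin (TCP) lies midway between the tips of the shut fingers; the grasp point (between the pads) lies 19 mm behind it; z points along the fingers, y is the line along which they close (so a half turn about z gives the same grasp; the last joint's range is limited). The gripper opens to 85 mm and grips with 20 to 120 N. Pads are 22 mm wide; open, the fingers measure 114 mm over their backs; the gripper's body (76 mm by 85 mm) begins 54 mm behind the grasp point. The pads swing forward as they close: fully open they stand 13 mm farther back than shut.
Start: joints at [1.268, 0.521, -0.036, 1.599, 0.021, 1.021, -0.113], TCP at [0.144, -0.608, 0.206] pointing down, gripper open.
Joint ranges: [-2.91, 2.91], [-0.3, 2.13], [-1.5, 1.42], [0.17, 2.43], [-1.26, 4.41], [0.16, 1.93], [-2.52, 2.52]. Speed limits (rad/s): [1.89, 1.89, 2.39, 2.39, 3.01, 3.01, 3.01].

### API

Orientations are given as [roll, pitch, yaw] about the fixed x, y, z axes, in that order (R = Rz(yaw) Ry(pitch) Rx(roll)).
In Python, from workcell import * gives the robot as it stands. The module is installed in compiled form; this text tells all that it offers.
- The arm moves only by the tool play_rows, never from a script. Its argument "deltas" is a list of rows, each a list of 7 numbers: the shift along the tool's x, y, z in units of 500 mm (1.0 is 500 mm), then the turn, a rotation vector about the tool's x, y, z in units of 120 degrees (1.0 is 120 degrees), then the closure, from 0 (fully open) to 1 (shut). A call has 1 to 10 rows; each row is the pose to reach, as a shift and turn from the pose commanded when the call began, along the tool's axes at that moment; what a row does not reach only later rows make up. A row lasts 1/10 s, in which the tool goes at most 50 mm and 8.59 degrees, less where a joint would pass 70% of its speed; a pose out of reach is approached as far as the arm can. A call with a number of a shift or a turn outside -1 to 1 is refused whole. A call with a gripper value outside its range is refused whole. The fingers move at their own pace and stop on an object; "newtons" is the grip in N (left out, the last holds). Time passes only in rows, so rows that repeat a pose let the fingers close. It gives the time, the measured TCP pose, the force, the opening and the grip force at its end, in the units of the state.
- observe(): the state, without advancing time (a new reading comes with each control period).
- grab_frame(name): name is "scene" or "top" or "wrist"; returns the picture (400x640x3 uint8, red, green, blue); there is no depth.
- get_calibration(name): a dict with "fovy" (degrees; the focal length in pixels is half the picture's height over the tangent of half this angle, whatever the lens; pixels are square), "cx", "cy" (the principal point, pixels), "xyz" and "rotation" of the camera in the world. Camera axes: x right, y down, z forward; pixel columns grow to the right and rows downward; lengths in m; the calibration is good to about 2 mm. The wrist camera is an equidistant fisheye: a pixel r from the principal point sees the ray r / f radians off the axis. A picture is of the moment at which its call begins: read the wrist's pose just before it. get_calibration takes no time and is no camera call; for the wrist camera it gives the pose at the moment of the call.
- job_done(): hands the job in; it is judged then, once.
The state is a dict: "clock": time; "qpos": joint angles; "qd": joint speeds; "joint_efforts": joint torques, N m; "position": TCP position; "tool_rot": TCP orientation; "force": force on the tool from outside, world axes, zero at the start; "moment": the same for the moment, N m; "grip_width": finger opening in m; "finger_force": force on a finger pad.
Only numpy, scipy, OpenCV 4.12 (cv2) and the standard library are available. Lean on these libraries where they do the work, as an engineer would, in place of code of your own. Each camera call takes 0.05 s, during which the arm holds its last target. There are 200 camera calls.

### The job

Run the contact check on the drive in the bench test jig: slide the drive's carriage all the way to its stop at the cam end, and only then swing the cam's U-shaped lever up until it stands upright, where the cam lifts the contact head highest against the drive. The lever springs back if let go, so finish while still holding it steady and upright with the gripper. Leave the loose tin, solder spool and tweezers beside the jig where they are.

Things in the scene. Friction and masses are not known exactly. Their poses are not given: they have to be found in the camera images.
- jig: the fixed test jig: aluminium base plate 110 x 320 x 12 mm with two rails, a carriage and, at its +y end, the cam unit. Origin: centre of the plate's underside. Its y axis runs along the rails to the cam unit (roughly the robot's left), x across them, z up. A black case and, more to the left, a 0.35 m tall computer tower stand about 0.1 m behind its middle line: keep the gripper from swinging out there.
- carriage (a joint): travel of the grey carriage (with a flat silver 70 x 100 x 11 mm drive clipped in its nest, top about 99 mm above the worktop) along the jig's +y, in m: 0 at the far end from the cam, 0.110 against the stop at the cam unit. It needs about 3 N to move and stays where it is left.
- carriage_knob (a point): centre of the black upright knob on the rear of the carriage (the end away from the cam): 22 mm diameter, its gripping part 56 to 96 mm above the worktop, this point 76 mm above it. The nest and drive begin 46 mm from here towards the jig's +y, the sides are free; it travels with the carriage.
- cam_axis (a point): centre of the cam's horizontal shaft, which lies along the jig's x axis, 45 mm above the worktop.
- bail: the U-shaped (bail) lever fixed to the cam's shaft: two flat steel arms 96 mm apart, joined at their free end by a cross bar parallel to the shaft, 110 mm from it. Origin: the middle of the cross bar, which has a black round sleeve 18 mm in diameter and 78 mm long. The bar can be gripped from above or pushed; if gripped it must turn between the fingers as the lever swings. Over the drive the upright bar's middle is 155 mm above the worktop.
- cam_lever (a joint): angle of the cam lever in rad: 0 at rest, with its bar low on the jig's +y side of the shaft (arms 0.44 rad above level, bar 92 mm above the worktop); it grows as the bar swings up and over towards the jig's -y. Highest lift is at 1.131, with the arms upright; it can turn on to 1.75, where the lift falls again. A spring always pulls it back to 0, with about 6 N at the bar when upright.
- contact_head (a joint): lift of the black contact head with brass pins that rides on the cam, in m: 0 at rest, 0.0069 at the highest lift. It is driven by the cam lever alone.
- flux_tin_mid (a point): centre of a loose flat round tin, 47 mm diameter, 20 mm high, standing beyond the cam end of the jig; to be left alone.
- solder_spool_mid (a point): centre of a loose solder spool, 55 mm diameter, 38 mm high, standing beyond the other end of the jig; to be left alone.
- tweezers_mid (a point): centre of a pair of loose tweezers, 118 mm long, lying farther left near the end of the worktop; to be left alone.

How it is judged:
On the way, in this order (a step that is already met when the one before it is completed fails the run):
1. the carriage is against its stop at the cam unit (value of joint carriage above 0.106 m), for 0.2 s.
2. the cam lever stands upright (highest lift), held by the fingers (value of joint cam_lever between 0.961 and 1.301 rad and value of joint carriage above 0.106 m and contact force between the fingers and bail above 1 N), for 0.3 s.
At the end, for the whole second after the job is handed in: The carriage is within 4 mm of its stop, the cam lever stands within 0.17 rad (10 degrees) of upright and at rest, the contact head is lifted at least 6.2 mm, the fingers bear on the lever with more than 1 N, and the tin, spool and tweezers are within 20 mm of where they started (all of step 2 and value of joint contact_head above 0.0062 m and velocity of joint cam_lever between -0.05 and 0.05 rad/s and not (distance of flux_tin_mid from where it was at the start of the episode above 0.02 m) and not (distance of solder_spool_mid from where it was at the start of the episode above 0.02 m) and not (distance of tweezers_mid from where it was at the start of the episode above 0.02 m)); the arm keeps its last pose, push and grip.
It fails at once if the cam lever is raised (over 0.3 rad) while the carriage is more than 6 mm short of its stop (value of joint carriage below 0.104 m and value of joint cam_lever above 0.3 rad).
It fails at once if the tin, the spool or the tweezers are moved by more than 20 mm (distance of any of flux_tin_mid, solder_spool_mid, tweezers_mid from where it was at the start of the episode above 0.02 m).
It also fails if it takes over 40 s, if anything falls off the work surface, if the arm or the gripper's body presses on something with over 40 N, if the wrist force passes 120 N, or if a joint passes its speed limit or range.

## Working session

There is one attempt and no reset: what is moved stays moved. The work goes in short steps, Python scripts to look and compute and a tool call to move; the robot and the scene stay as the last step left them, time stands still between calls to the robot, and variables do not carry over. Pictures are saved under pics/ and viewed, at most 10 in all, crops included, and the job is handed in when it is done.

Besides the shell and the picture viewer there is one more tool, called after ">>>" as name(argument=value, ...), one argument or row to a line, values as JSON. play_rows: Moves the arm, as the interface text tells. Its arguments: {"type":"object","properties":{"deltas":{"type":"array"},"newtons":{"type":"number"}},"required":["deltas"]}

```bash
mkdir -p pics; python3 - <<'E'
from workcell import *
import cv2
s=observe();print(s['clock'],s['position'],s['tool_rot'],s['grip_width'])
for n in('scene','top'):
    c=get_calibration(n);print(n,c)
    cv2.imwrite(f'pics/{n}0.png',grab_frame(n)[:,:,::-1])
E
```

```text
0.0 [ 0.14406055 -0.60780397  0.20552066] [-3.14045867e+00  1.09882953e-04  2.32830675e-01] 0.08526775344968442
scene {'fovy': 49.76230493379423, 'cx': 329.4845353739056, 'cy': 197.93558271729194, 'xyz': array([-0.11256437,  0.33856727,  0.85700364]), 'rotation': array([-2.41380339e+00, -2.25279418e-03, -2.16660055e+00])}
top {'fovy': 55.830409574106895, 'cx': 319.97172845335587, 'cy': 199.33728742546714, 'xyz': array([ 0.35885535, -0.04759152,  0.99534984]), 'rotation': array([-3.01525976, -0.02569244, -1.54914863])}
```

View pics/top0.png

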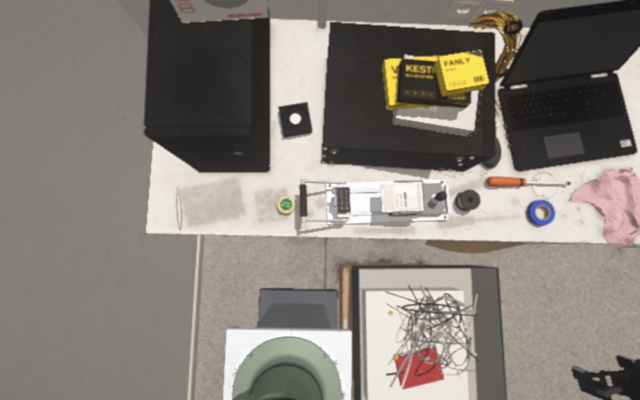

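View pics/scene0.png

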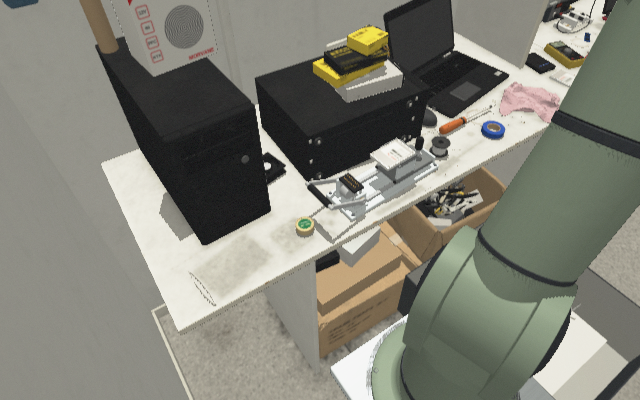

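Top view: the jig spans about cols 300–450, row ~200. The bail bar is at (303,200), the knob ~(437,197), the spool (467,200), the tin (286,204). Next, zoomed crops.

```bash
python3 - <<'E'
import cv2
a=cv2.imread('pics/top0.png')[165:245,270:490];cv2.imwrite('pics/c1.png',cv2.resize(a,None,fx=3.6,fy=3.6,interpolation=cv2.INTER_CUBIC))
b=cv2.imread('pics/scene0.png')[120:250,285:465];cv2.imwrite('pics/c2.png',cv2.resize(b,None,fx=4,fy=4,interpolation=cv2.INTER_CUBIC))
E
cat > h.py <<'E'
import numpy as np
from scipy.spatial.transform import Rotation as R
from workcell import get_calibration
def ray(n,u,v,H=400):
    c=get_calibration(n);f=H/2/np.tan(np.radians(c['fovy']/2))
    d=np.array([(u-c['cx'])/f,(v-c['cy'])/f,1.])
    return np.array(c['xyz']),R.from_euler('xyz',c['rotation']).apply(d)
def onz(n,u,v,z):
    o,d=ray(n,u,v);return o+d*(z-o[2])/d[2]
E
```

```text
(no output)
```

View pics/c1.png

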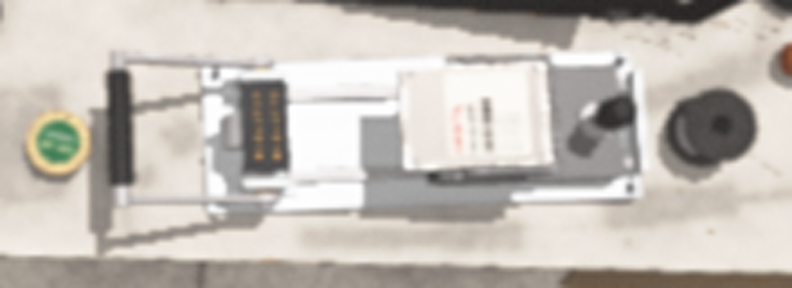

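View pics/c2.png

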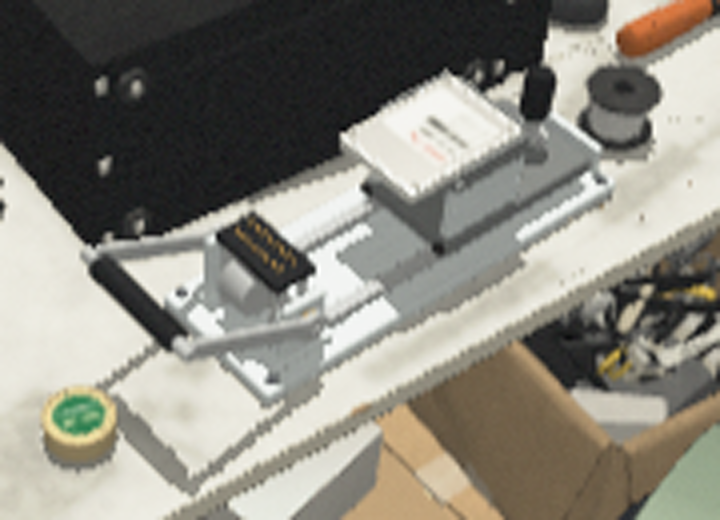

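c1: the bar runs from (118,70) to (121,184), the knob top is at (617,110), and the plate's right corners are at (632,55) and (640,200). c2: the bar centre is ~(137,300), and the knob body ~(540,95).

```bash
python3 - <<'E'
from h import *
from workcell import *
np.set_printoptions(precision=4,suppress=True)
T=lambda u,v,z:onz('top',270+u/3.6,165+v/3.6,z)
S=lambda u,v,z:onz('scene',285+u/4,120+v/4,z)
print('bar',T(119.5,127,.092),T(118,70,.092),T(121,184,.092),S(137,300,.092))
print('barends S',S(98,262,.092),S(180,342,.092))
print('arm pins',T(118,55,.092),T(121,198,.092))
print('knob',T(617,110,.096),S(540,70,.096),S(538,92,.076))
print('plate',[T(*p,.012) for p in((632,55),(640,200),(203,68),(205,215))])
print('drive',[T(*p,.099) for p in((400,72),(548,62),(553,163),(405,170))],S(430,140,.099))
print('spool',T(720,122,.038),'tin',T(58,143,.02))
E
```

```text
bar [ 0.4708 -0.0279  0.092 ] [ 0.5094 -0.0259  0.092 ] [ 0.4326 -0.03    0.092 ] [ 0.4721 -0.0303  0.092 ]
barends S [ 0.5115 -0.0277  0.092 ] [ 0.4303 -0.033   0.092 ]
arm pins [ 0.5197 -0.0256  0.092 ] [ 0.4233 -0.0302  0.092 ]
knob [ 0.4902 -0.3625  0.096 ] [ 0.4919 -0.3689  0.096 ] [ 0.4912 -0.3707  0.076 ]
plate [array([ 0.5439, -0.404 ,  0.012 ]), array([ 0.4364, -0.4076,  0.012 ]), array([ 0.5259, -0.0862,  0.012 ]), array([ 0.4181, -0.0898,  0.012 ])]
drive [array([ 0.5118, -0.2151,  0.099 ]), array([ 0.5212, -0.3152,  0.099 ]), array([ 0.4529, -0.3177,  0.099 ]), array([ 0.4458, -0.2185,  0.099 ])] [ 0.4773 -0.2602  0.099 ]
spool [ 0.4918 -0.4573  0.038 ] tin [0.467  0.0176 0.02  ]
```

```bash
cat >> h.py <<'E'
from workcell import observe
def mv(p,yaw):
    s=observe();A=R.from_euler('xyz',s['tool_rot'])
    d=A.inv().apply(np.array(p)-s['position'])/.5
    r=(A.inv()*R.from_euler('xyz',[np.pi,0,yaw])).as_rotvec()/np.radians(120)
    print(s['clock'],np.round(s['position'],4),np.round(s['tool_rot'],3),np.round(s['force'],1),round(s['grip_width'],4),s['finger_force'],'->',np.round(d,4),np.round(r,4))
E
python3 -c "
from h import *
mv([.4905,-.366,.206],1.629)"
```

```text
0.1 [ 0.1441 -0.6078  0.2056] [-3.141  0.     0.233] [ 0.6 -0.   0.9] 0.0852 0.0 -> [ 7.858e-01 -3.108e-01 -6.000e-04] [-4.000e-04 -3.000e-04 -6.666e-01]
```

>>> play_rows(
  deltas=[
    [0.079,-0.031,0,0,0,-0.067,0],
    [0.157,-0.062,0,0,0,-0.133,0],
    [0.236,-0.093,0,0,0,-0.2,0],
    [0.314,-0.124,0,0,0,-0.267,0],
    [0.393,-0.155,0,0,0,-0.333,0],
    [0.471,-0.186,0,0,0,-0.4,0],
    [0.55,-0.217,0,0,0,-0.467,0],
    [0.629,-0.249,0,0,0,-0.533,0],
    [0.707,-0.28,0,0,0,-0.6,0],
    [0.786,-0.311,0,0,0,-0.667,0],
  ],
)

```text
clock: 1.1
position: [0.4917, -0.365, 0.206]
tool_rot: [-3.141, -0.0, 1.635]
force: [0.6, -0.8, -0.1]
grip_width: 0.0853
finger_force: 0.0
```

```bash
python3 - <<'E'
from h import *
from workcell import grab_frame
import cv2
print(get_calibration('wrist'))
cv2.imwrite('pics/w1.png',grab_frame('wrist')[:,:,::-1])
mv([.4905,-.366,.058],1.629)
E
```

```text
{'fovy': 65.70646984690485, 'cx': 321.7805994843392, 'cy': 202.94545712428848, 'xyz': array([ 0.48520318, -0.28477302,  0.37407141]), 'rotation': array([ 2.82771269e+00, -7.40060296e-04,  6.40143420e-02])}
1.15 [ 0.4977 -0.3592  0.206 ] [ 3.138e+00 -3.000e-03  1.652e+00] [ 3.7  9.4 -1.6] 0.0854 0.0 -> [-0.0132 -0.0163  0.296 ] [ 0.0015 -0.0014  0.0108]
```

View pics/w1.png

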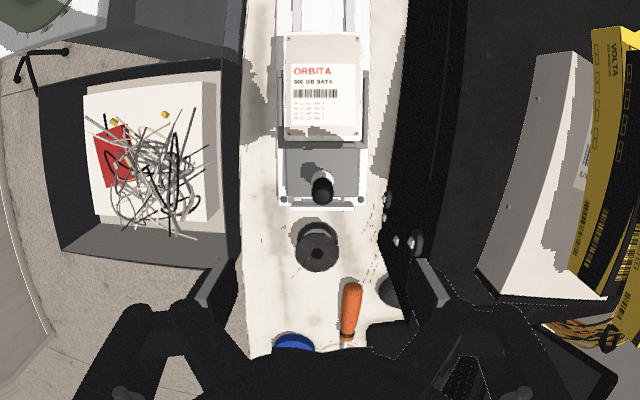

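The wrist view shows the knob top at about (322,190), with the drive ahead and the spool at (317,247). The arm overshot slightly, so I'll let it settle and re-measure.

>>> play_rows(
  deltas=[
    [0,0,0,0,0,0,0],
    [0,0,0,0,0,0,0],
    [0,0,0,0,0,0,0],
  ],
)

```text
clock: 1.45
position: [0.4898, -0.367, 0.2059]
tool_rot: [-3.141, 0.0, 1.628]
force: [-0.4, -1.3, -0.7]
grip_width: 0.0854
finger_force: 0.0
```

```bash
cat >> h.py <<'E'
def wray(c,u,v,z):
    f=200/np.tan(np.radians(c['fovy']/2));x,y=u-c['cx'],v-c['cy'];r=np.hypot(x,y);t=r/f
    d=R.from_euler('xyz',c['rotation']).apply([np.sin(t)*x/r,np.sin(t)*y/r,np.cos(t)])
    return c['xyz']+d*(z-c['xyz'][2])/d[2]
E
python3 - <<'E'
from h import *
from workcell import grab_frame
import cv2
c=get_calibration('wrist');g=grab_frame('wrist')
m=(g[150:215,295:350].max(2)<50).astype('uint8')
n,l,st,ce=cv2.connectedComponentsWithStats(m)
for i in range(1,n):
    if st[i,4]>40: print(st[i],ce[i]+[295,150])
cv2.imwrite('pics/w2.png',cv2.resize(g[140:280,270:370,::-1],None,fx=4,fy=4))
i=1+st[1:,4].argmax();x0,y0,w,h=st[i,:4]
print(wray(c,295+x0+w/2,150+y0+h-w/2,.096),wray(c,295+x0+w/2,150+y0+h/2,.076))
mv([.4905,-.366,.058],1.629)
E
```

```text
[ 19  26  21  27 356] [323.43539326 187.86235955]
[ 0.49104728 -0.36648313  0.096     ] [ 0.49137796 -0.36911194  0.076     ]
1.5 [ 0.4898 -0.367   0.206 ] [-3.141  0.     1.628] [ 0.   0.9 -0.2] 0.0853 0.0 -> [0.002  0.0017 0.296 ] [-0.0003  0.0001 -0.0006]
```

View pics/w2.png

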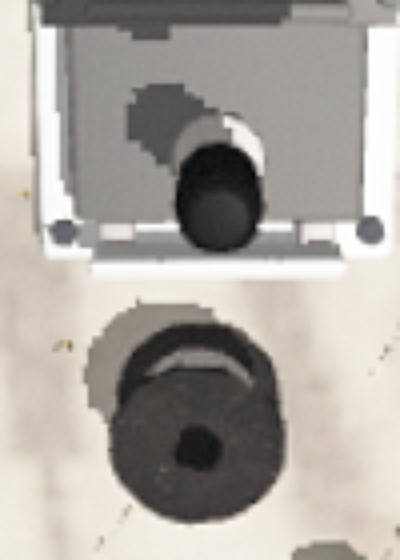

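The knob is confirmed at (0.491,-0.367), directly under the tool and clear of the spool. Now I descend and grip.

>>> play_rows(
  deltas=[
    [0,0.002,0.05,0,0,0,0],
    [0,0.002,0.11,0,0,0,0],
    [0,0.002,0.17,0,0,0,0],
    [0,0.002,0.22,0,0,0,0],
    [0,0.002,0.26,0,0,0,0],
    [0,0.002,0.285,0,0,0,0],
    [0,0.002,0.296,0,0,0,0],
    [0,0.002,0.296,0,0,0,0],
    [0,0.002,0.296,0,0,0,0.3],
  ],
)

```text
clock: 2.4
position: [0.492, -0.3665, 0.059]
tool_rot: [3.141, 0.001, 1.629]
force: [0.5, 0.3, -0.4]
grip_width: 0.0732
finger_force: 0.0
```

>>> play_rows(
  deltas=[
    [0,0,0,0,0,0,1],
    [0,0,0,0,0,0,1],
    [0,0,0,0,0,0,1],
    [0,0,0,0,0,0,1],
    [0,0,0,0,0,0,1],
    [0,0,0,0,0,0,1],
    [0,0,0,0,0,0,1],
  ],
  newtons=40,
)

```text
clock: 3.1
position: [0.4921, -0.3662, 0.0586]
tool_rot: [3.141, 0.0, 1.63]
force: [0.4, 0.4, 5.5]
grip_width: 0.0188
finger_force: 38.9
```

```bash
python3 -c "
from h import *
mv([.4905-.110*np.sin(.057),-.366+.110*np.cos(.057),.058],1.629)"
```

```text
3.1 [ 0.4921 -0.3662  0.0586] [3.141 0.    1.63 ] [0.4 0.4 5.5] 0.0188 38.90925424173474 -> [ 0.2207 -0.0028  0.0011] [0.0004 0.0002 0.0004]
```

>>> play_rows(
  deltas=[
    [0.02,0,0,0,0,0,1],
    [0.05,0,0,0,0,0,1],
    [0.08,0,0,0,0,0,1],
    [0.11,0,0,0,0,0,1],
    [0.14,0,0,0,0,0,1],
    [0.17,0,0,0,0,0,1],
    [0.195,0,0,0,0,0,1],
    [0.21,0,0,0,0,0,1],
    [0.218,0,0,0,0,0,1],
    [0.222,0,0,0,0,0,1],
  ],
)

```text
clock: 4.1
position: [0.4859, -0.2621, 0.0589]
tool_rot: [3.138, 0.009, 1.626]
force: [10.3, -51.8, -15.8]
grip_width: 0.0187
finger_force: 39.5
```

>>> play_rows(
  deltas=[
    [0.004,0,0,0,0,0,1],
    [0.006,0,0,0,0,0,1],
    [0.006,0,0,0,0,0,1],
    [0.006,0,0,0,0,0,1],
  ],
)

```text
clock: 4.5
position: [0.4857, -0.259, 0.0589]
tool_rot: [3.138, 0.008, 1.625]
force: [9.2, -41.5, -9.8]
grip_width: 0.0182
finger_force: 39.6
```

Moved ~0.107 m and then met a firm ~45 N resistance, which fits the stop. I'll release, lift and verify.

>>> play_rows(
  deltas=[
    [-0.01,0,0,0,0,0,0],
    [-0.012,0,0,0,0,0,0],
    [-0.012,0,0,0,0,0,0],
    [-0.012,0,0,0,0,0,0],
    [-0.012,0,-0.05,0,0,0,0],
    [-0.012,0,-0.15,0,0,0,0],
    [-0.012,0,-0.24,0,0,0,0],
    [-0.012,0,-0.29,0,0,0,0],
    [-0.012,0,-0.3,0,0,0,0],
    [-0.012,0,-0.3,0,0,0,0],
  ],
)

```text
clock: 5.5
position: [0.4855, -0.2581, 0.2085]
tool_rot: [3.141, 0.001, 1.63]
force: [-0.7, 0.0, -0.4]
grip_width: 0.085
finger_force: 0.0
```

```bash
python3 - <<'E'
from h import *
from workcell import grab_frame
import cv2
np.set_printoptions(precision=4,suppress=True)
c=get_calibration('wrist');g=grab_frame('wrist')
m=(g[150:215,295:350].max(2)<50).astype('uint8')
n,l,st,ce=cv2.connectedComponentsWithStats(m)
for i in range(1,n):
    if st[i,4]>40:
        x0,y0,w,h=st[i,:4];print(st[i],wray(c,295+x0+w/2,150+y0+h-w/2,.096))
cv2.imwrite('pics/w3.png',g[:280,160:480,::-1].repeat(2,0).repeat(2,1))
mv([.4715,-.029,.206],.058)
E
```

```text
[ 17  32  21  27 360] [ 0.4855 -0.2644  0.096 ]
5.55 [ 0.485  -0.258   0.2075] [-3.141 -0.     1.63 ] [-0.4  1.  -1.3] 0.0854 0.0 -> [0.4588 0.0001 0.0031] [-0.0003  0.0001  0.7506]
```

View pics/w3.png

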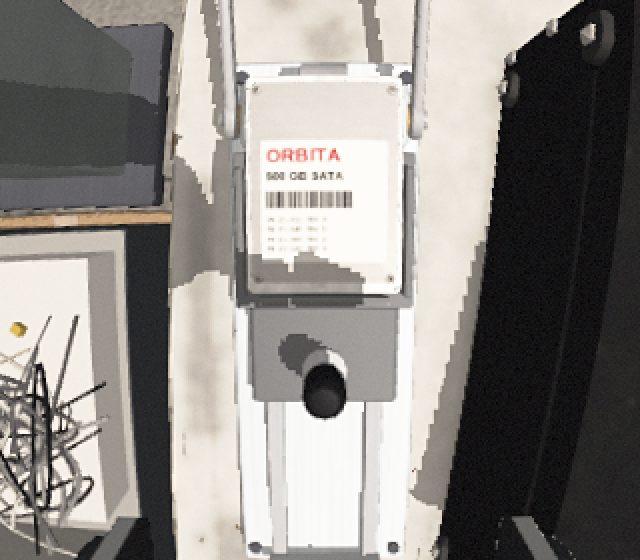

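The knob moved ~0.102–0.103 m by image (the pads slipped on it). I can't be sure that is the stop, so I'll regrip centred on the knob and push again.

>>> play_rows(
  deltas=[
    [-0.013,0,0.06,0,0,0,0],
    [-0.013,0,0.13,0,0,0,0],
    [-0.013,0,0.2,0,0,0,0],
    [-0.013,0,0.25,0,0,0,0],
    [-0.013,0,0.285,0,0,0,0],
    [-0.013,0,0.298,0,0,0,0.3],
    [-0.013,0,0.298,0,0,0,0.6],
    [-0.013,0,0.298,0,0,0,1],
    [-0.013,0,0.298,0,0,0,1],
    [-0.013,0,0.298,0,0,0,1],
  ],
  newtons=60,
)

```text
clock: 6.55
position: [0.4861, -0.2651, 0.0601]
tool_rot: [3.141, 0.001, 1.63]
force: [-2.9, 1.8, 8.9]
grip_width: 0.0179
finger_force: 58.5
```

>>> play_rows(
  deltas=[
    [0,0,0,0,0,0,1],
    [0,0,0,0,0,0,1],
  ],
)

```text
clock: 6.75
position: [0.4861, -0.2651, 0.0602]
tool_rot: [3.14, 0.001, 1.63]
force: [-2.3, 0.7, 8.4]
grip_width: 0.0175
finger_force: 58.4
```

>>> play_rows(
  deltas=[
    [0.002,0,0,0,0,0,1],
    [0.004,0,0,0,0,0,1],
    [0.006,0,0,0,0,0,1],
    [0.006,0,0,0,0,0,1],
  ],
)

```text
clock: 7.15
position: [0.4861, -0.2649, 0.0603]
tool_rot: [3.139, 0.004, 1.628]
force: [1.3, -16.2, 0.1]
grip_width: 0.018
finger_force: 58.9
```

>>> play_rows(
  deltas=[
    [0.002,0,0,0,0,0,1],
    [0.004,0,0,0,0,0,1],
    [0.006,0,0,0,0,0,1],
    [0.006,0,0,0,0,0,1],
  ],
)

```text
clock: 7.55
position: [0.4861, -0.2647, 0.0603]
tool_rot: [3.138, 0.007, 1.626]
force: [5.0, -32.3, -8.0]
grip_width: 0.0173
finger_force: 59.0
```

Firm stop: 32 N with only 0.2 mm of motion, so the carriage is seated. Release and lift.

>>> play_rows(
  deltas=[
    [-0.01,0,0,0,0,0,0.9],
    [-0.01,0,0,0,0,0,0],
    [-0.01,0,0,0,0,0,0],
    [-0.01,0,0,0,0,0,0],
    [-0.01,0,-0.05,0,0,0,0],
    [-0.01,0,-0.15,0,0,0,0],
    [-0.01,0,-0.24,0,0,0,0],
    [-0.01,0,-0.29,0,0,0,0],
    [-0.01,0,-0.3,0,0,0,0],
    [-0.01,0,-0.3,0,0,0,0],
  ],
)

```text
clock: 8.55
position: [0.4858, -0.2637, 0.2095]
tool_rot: [3.141, 0.001, 1.63]
force: [-0.3, 0.2, 0.4]
grip_width: 0.0853
finger_force: 0.0
```

```bash
python3 - <<'E'
from h import *
from workcell import grab_frame
np.set_printoptions(precision=4,suppress=True)
import cv2
print(observe()['qpos'])
c=get_calibration('wrist');g=grab_frame('wrist')
m=(g[150:230,295:350].max(2)<50).astype('uint8')
n,l,st,ce=cv2.connectedComponentsWithStats(m)
for i in range(1,n):
    if st[i,4]>40:
        x0,y0,w,h=st[i,:4];print(st[i],wray(c,295+x0+w/2,150+y0+h-w/2,.096))
mv([.4715,-.029,.206],.058+np.pi)
print([onz('top',u,v,0) for u,v in((270,170),(160,168),(323,160),(490,165))])
E
```

```text
[ 0.7329  0.4335 -0.463   1.7726  0.2271  0.9874  0.2402]
[ 17  27  21  27 347] [ 0.4855 -0.2653  0.096 ]
8.6 [ 0.4854 -0.2636  0.2085] [-3.141 -0.     1.63 ] [-0.5 -0.9  0.3] 0.0853 0.0 -> [0.4699 0.     0.0051] [-0.0001 -0.0003 -0.7494]
[array([0.5616, 0.065 , 0.    ]), array([0.5592, 0.3566, 0.    ]), array([ 0.5929, -0.0763,  0.    ]), array([ 0.5916, -0.5312,  0.    ])]
```

>>> play_rows(
  deltas=[
    [0.047,0,0,0,0,-0.07,0],
    [0.094,0,0,0,0,-0.14,0],
    [0.141,0,0,0,0,-0.21,0],
    [0.188,0,0,0,0,-0.28,0],
    [0.235,0,0,0,0,-0.35,0],
    [0.282,0,0,0,0,-0.42,0],
    [0.329,0,0,0,0,-0.49,0],
    [0.376,0,0,0,0,-0.56,0],
    [0.423,0,0,0,0,-0.63,0],
    [0.46,0,0,0,0,-0.7,0],
  ],
)

```text
clock: 9.6
position: [0.4713, -0.0327, 0.2079]
tool_rot: [3.141, -0.002, 3.103]
force: [-0.2, -0.2, 0.2]
grip_width: 0.0854
finger_force: 0.0
```

```bash
python3 -c "
from h import *
print(observe()['qpos'])
mv([.4715,-.029,.206],.058+np.pi)"
```

```text
[ 0.64443631  0.38842583 -0.88558377  1.952537    0.36202775  0.96898207
  1.11756707]
9.6 [ 0.4713 -0.0327  0.2079] [ 3.141e+00 -2.000e-03  3.103e+00] [-0.2 -0.2  0.2] 0.0854 0.0 -> [-0.0002  0.0074  0.0037] [ 0.0005 -0.0009 -0.0461]
```

>>> play_rows(
  deltas=[
    [0,0.007,0.004,0,0,-0.046,0],
    [0,0.007,0.004,0,0,-0.046,0],
    [0,0.007,0.05,0,0,-0.046,0],
    [0,0.007,0.11,0,0,-0.046,0],
    [0,0.007,0.17,0,0,-0.046,0],
    [0,0.007,0.22,0,0,-0.046,0],
    [0,0.007,0.255,0,0,-0.046,0],
    [0,0.007,0.272,0,0,-0.046,0],
    [0,0.007,0.272,0,0,-0.046,0],
    [0,0.007,0.272,0,0,-0.046,0.3],
  ],
)

```text
clock: 10.6
position: [0.4724, -0.0307, 0.0735]
tool_rot: [3.142, 0.0, -3.092]
force: [1.4, -0.3, 0.4]
grip_width: 0.0731
finger_force: 0.0
```

>>> play_rows(
  deltas=[
    [0,0,0,0,0,0,0.6],
    [0,0,0,0,0,0,1],
    [0,0,0,0,0,0,1],
    [0,0,0,0,0,0,1],
    [0,0,0,0,0,0,1],
    [0,0,0,0,0,0,1],
    [0,0,0,0,0,0,1],
  ],
  newtons=25,
)

```text
clock: 11.3
position: [0.4733, -0.0295, 0.0742]
tool_rot: [3.141, 0.002, -3.09]
force: [-3.2, 5.2, 21.4]
grip_width: 0.0
finger_force: 10.7
```

```bash
python3 - <<'E'
from h import *
from workcell import grab_frame
import cv2
np.set_printoptions(precision=4,suppress=True)
s=observe();print(s['qpos']);p=s['position']
b=np.array([p[0],p[1],.092]);off=p-b
j=np.array([-np.sin(.058),np.cos(.058),0])
ax=b-j*.11*np.cos(.44);ax[2]=.045
A=R.from_euler('xyz',s['tool_rot'])
for a in (.15,.3,.5,.7,.9,1.0,1.131,1.2):
    t=.44+a;q=ax+.11*(j*np.cos(t)+np.array([0,0,np.sin(t)]))+off
    print(a,A.inv().apply(q-p)/.5)
g=grab_frame('top');cv2.imwrite('pics/t2.png',cv2.resize(g[130:270,230:500,::-1],None,fx=2.9,fy=2.9))
mv(p,.058+np.pi)
E
```

```text
[ 0.5039  0.5908 -0.7484  2.0732  0.6208  0.7086  0.9728]
0.15 [-0.0002 -0.0162 -0.0284]
0.3 [-0.0004 -0.0365 -0.0544]
0.5 [-0.0007 -0.0692 -0.0837]
0.7 [-0.001  -0.1071 -0.106 ]
0.9 [-0.0013 -0.1486 -0.1203]
1.0 [-0.0014 -0.1702 -0.1243]
1.131 [-0.0016 -0.199  -0.1262]
1.2 [-0.0017 -0.2141 -0.1257]
11.35 [ 0.4733 -0.0295  0.0742] [ 3.141  0.002 -3.09 ] [-3.4  5.5 21.6] 0.0002 10.677863582968712 -> [-0.0001  0.     -0.    ] [ 0.0004  0.0011 -0.0032]
```

View pics/t2.png

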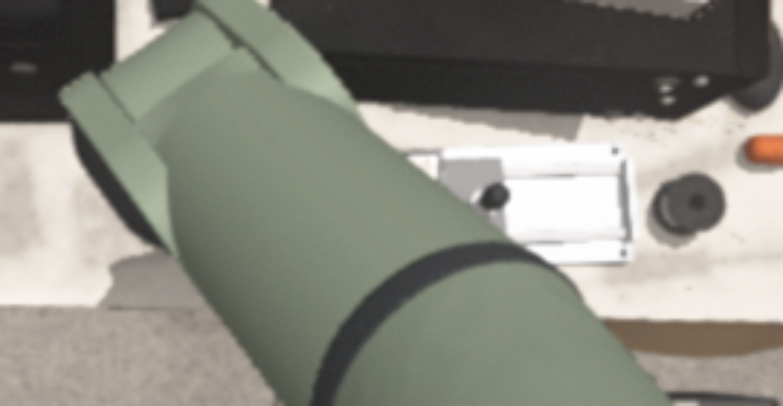

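The gripper reads fully shut with 21 N upward on the tool, so the bar is not properly in the grip (knob now at (401,196) px in the top view). I'll check with the wrist camera.

```bash
python3 - <<'E'
from h import *
from workcell import grab_frame
import cv2
np.set_printoptions(precision=4,suppress=True)
c=get_calibration('wrist');print(c)
g=grab_frame('wrist');s=grab_frame('scene')
a=cv2.resize(g[150:,150:490,::-1],(544,400))
b=cv2.resize(s[160:260,260:340,::-1],(240,300),interpolation=cv2.INTER_CUBIC);b=cv2.copyMakeBorder(b,0,100,0,0,cv2.BORDER_CONSTANT)
cv2.imwrite('pics/w4.png',np.hstack([a,b]))
print(onz('top',230+496/2.9,130+193/2.9,.096))
E
```

```text
{'fovy': 65.70646984690485, 'cx': 321.7805994843392, 'cy': 202.94545712428848, 'xyz': array([ 0.3922, -0.0327,  0.2421]), 'rotation': array([ 2.8236, -0.0014,  1.6216])}
[ 0.4853 -0.2641  0.096 ]
```

View pics/w4.png

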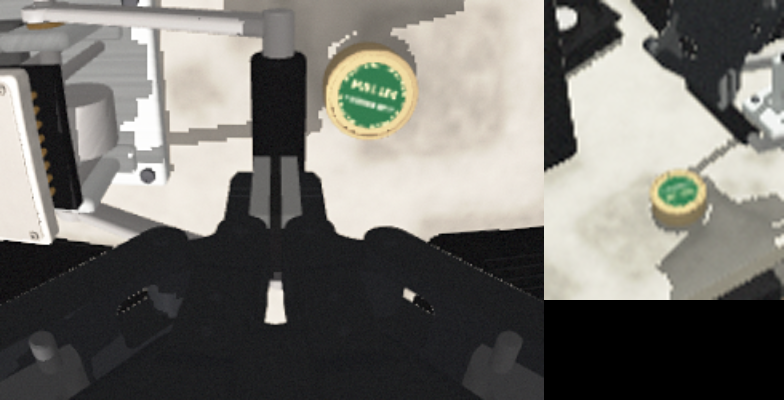

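```bash
python3 - <<'E'
from h import *
np.set_printoptions(precision=4,suppress=True)
c=get_calibration('wrist')
P=lambda x,y,z:wray(c,150+x/1.6,150+y/1.6,z)
for z in(.06,.074,.082,.092,.1): print(z,'sleeve end',P(279,53,z),'L',P(253,100,z),'R',P(305,100,z),'padtip',P(279,156,z))
mv([.47,-.03,.1],3.2)
E
```

```text
0.06 sleeve end [ 0.4393 -0.0284  0.06  ] L [ 0.4587 -0.0376  0.06  ] R [ 0.4577 -0.0173  0.06  ] padtip [ 0.4826 -0.0261  0.06  ]
0.074 sleeve end [ 0.4356 -0.0288  0.074 ] L [ 0.4536 -0.0372  0.074 ] R [ 0.4527 -0.0184  0.074 ] padtip [ 0.4756 -0.0266  0.074 ]
0.082 sleeve end [ 0.4336 -0.029   0.082 ] L [ 0.4507 -0.037   0.082 ] R [ 0.4498 -0.0191  0.082 ] padtip [ 0.4716 -0.0269  0.082 ]
0.092 sleeve end [ 0.431  -0.0292  0.092 ] L [ 0.447  -0.0367  0.092 ] R [ 0.4462 -0.02    0.092 ] padtip [ 0.4667 -0.0273  0.092 ]
0.1 sleeve end [ 0.4289 -0.0294  0.1   ] L [ 0.4441 -0.0365  0.1   ] R [ 0.4433 -0.0206  0.1   ] padtip [ 0.4627 -0.0276  0.1   ]
11.45 [ 0.4733 -0.0295  0.0741] [ 3.141  0.002 -3.09 ] [-4.4  5.4 22. ] 0.0 10.661459416151047 -> [ 0.0064 -0.0006 -0.0517] [ 0.0004  0.0011 -0.0034]
```

The fingers look shut on top of the sleeve, so I gripped too high. I'll open, go ~20 mm lower and re-close.

>>> play_rows(
  deltas=[
    [0,0,-0.004,0,0,0,0],
    [0,0,-0.004,0,0,0,0],
    [0,0,-0.004,0,0,0,0],
    [0,0,-0.004,0,0,0,0],
    [0,0,-0.004,0,0,0,0],
    [0,0,-0.004,0,0,0,0],
  ],
)

```text
clock: 12.05
position: [0.4722, -0.0307, 0.075]
tool_rot: [3.142, -0.0, -3.091]
force: [-0.3, -0.2, -0.1]
grip_width: 0.085
finger_force: 0.0
```

>>> play_rows(
  deltas=[
    [0,0,0.01,0,0,0,0],
    [0,0,0.02,0,0,0,0],
    [0,0,0.032,0,0,0,0],
    [0,0,0.042,0,0,0,0],
    [0,0,0.044,0,0,0,0],
    [0,0,0.044,0,0,0,0],
  ],
)

```text
clock: 12.65
position: [0.4722, -0.0306, 0.0529]
tool_rot: [3.141, -0.0, -3.091]
force: [-0.3, 0.3, 0.1]
grip_width: 0.0851
finger_force: 0.0
```

>>> play_rows(
  deltas=[
    [0,0,0,0,0,0,0.4],
    [0,0,0,0,0,0,0.6],
    [0,0,0,0,0,0,0.75],
    [0,0,0,0,0,0,0.75],
    [0,0,0,0,0,0,0.75],
  ],
  newtons=20,
)

```text
clock: 13.15
position: [0.4723, -0.0306, 0.0532]
tool_rot: [3.141, 0.0, -3.091]
force: [-1.0, 2.2, 1.5]
grip_width: 0.0215
finger_force: 0.8
```

>>> play_rows(
  deltas=[
    [0,0,0,0,0,0,0.8],
    [0,0,0,0,0,0,0.85],
    [0,0,0,0,0,0,0.9],
    [0,0,0,0,0,0,1],
    [0,0,0,0,0,0,1],
  ],
  newtons=20,
)

```text
clock: 13.65
position: [0.4724, -0.0289, 0.0533]
tool_rot: [3.14, 0.001, -3.089]
force: [-3.2, 10.7, 4.3]
grip_width: 0.0174
finger_force: 20.2
```

The bar is now gripped (17.4 mm). Swing along the arc, in two calls.

>>> play_rows(
  deltas=[
    [0,-0.005,-0.014,0,0,0,1],
    [0,-0.016,-0.028,0,0,0,1],
    [0,-0.025,-0.042,0,0,0,1],
    [0,-0.036,-0.054,0,0,0,1],
    [-0.001,-0.052,-0.07,0,0,0,1],
    [-0.001,-0.069,-0.084,0,0,0,1],
    [-0.001,-0.087,-0.096,0,0,0,1],
    [-0.001,-0.106,-0.106,0,0,0,1],
    [-0.001,-0.106,-0.106,0,0,0,1],
  ],
)

```text
clock: 14.55
position: [0.4766, -0.082, 0.1078]
tool_rot: [3.14, 0.003, -3.09]
force: [-5.1, 16.5, 24.6]
grip_width: 0.0171
finger_force: 22.4
```

```bash
python3 -c "
from h import *
mv([.4724-.0057,-.0289-.0995,.0533+.063],3.2)"
```

```text
14.55 [ 0.4766 -0.082   0.1078] [ 3.14e+00  3.00e-03 -3.09e+00] [-5.1 16.5 24.6] 0.0171 22.377693504095078 -> [ 0.0245 -0.0915 -0.0173] [ 0.0009  0.0014 -0.0034]
```

>>> play_rows(
  deltas=[
    [0,-0.015,-0.004,0,0,0,1],
    [0,-0.03,-0.008,0,0,0,1],
    [0,-0.045,-0.012,0,0,0,1],
    [0,-0.06,-0.014,0,0,0,1],
    [0,-0.075,-0.015,0,0,0,1],
    [0,-0.088,-0.015,0,0,0,1],
    [0,-0.088,-0.015,0,0,0,1],
    [0,-0.088,-0.015,0,0,0,1],
    [0,-0.088,-0.015,0,0,0,1],
  ],
)

```text
clock: 15.45
position: [0.4792, -0.1267, 0.1145]
tool_rot: [3.141, 0.003, -3.09]
force: [4.7, 6.1, 8.6]
grip_width: 0.0171
finger_force: 22.2
```

```bash
python3 - <<'E'
from h import *
from workcell import grab_frame
import cv2
mv([.4724-.0057,-.0289-.0995,.0533+.063],3.2)
c=get_calibration('wrist');print(c['xyz'])
w=cv2.resize(grab_frame('wrist')[130:,130:510,::-1],(560,398));s=cv2.resize(grab_frame('scene')[130:250,300:380,::-1],(240,398))
cv2.imwrite('pics/f.png',np.hstack([w,s]))
E
```

```text
15.45 [ 0.4792 -0.1267  0.1145] [ 3.141e+00  3.000e-03 -3.090e+00] [4.7 6.1 8.6] 0.0171 22.24847674369812 -> [ 0.0252 -0.0022 -0.0036] [ 0.0004  0.0016 -0.0034]
[ 0.39796732 -0.12980921  0.28236105]
```

View pics/f.png

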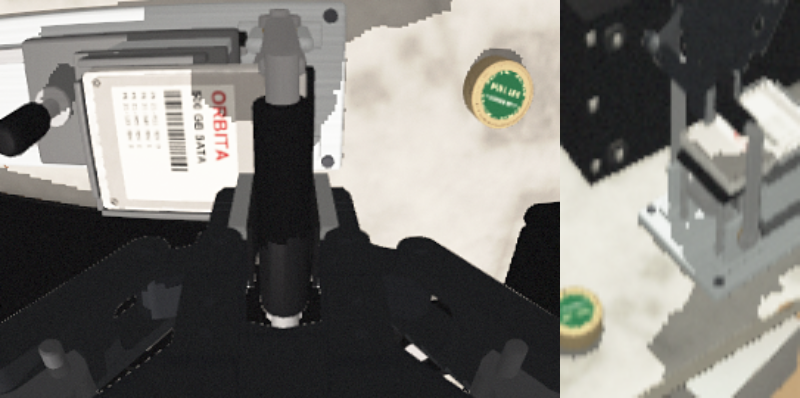

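The bar is in the pads and the arms look vertical in the scene crop. The drive is under the bail, the tin is undisturbed, and the force on the tool is ~6 N (the spring). I'll settle and hand in.

>>> play_rows(
  deltas=[
    [0,-0.002,0,0,0,0,1],
    [0,-0.002,0,0,0,0,1],
    [0,-0.002,0,0,0,0,1],
    [0,-0.002,0,0,0,0,1],
    [0,-0.002,0,0,0,0,1],
  ],
)

```text
clock: 16.05
position: [0.4793, -0.1275, 0.1145]
tool_rot: [3.141, 0.003, -3.09]
force: [5.2, 8.3, 8.0]
grip_width: 0.0173
finger_force: 22.3
```

```bash
python3 -c "
from workcell import *
print(job_done())"
```

```text
the job is handed in; nothing more can be done
None
```

I handed the job in at 16 s with the lever held upright in the gripper (about 22 N grip) and the carriage pushed hard against a firm stop. No verdict came back; the knob moved only about 0.102–0.103 m by image, so I assume the carriage started a few mm along its 0.110 m travel.

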